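# Mark a batch of tube offcuts on the hand marking press

## Robot

A 6-joint arm with a two-finger parallel gripper is mounted at the origin on the work surface. World frame = base frame: x ahead of the robot, y to its left, z up, the work surface at z = 0. Lengths are in m, angles in rad, forces in N, time in s.
With the tool pointing down it reaches from about 0.35 to 0.8 m from the base axis. Payload 7.3 kg.
Tool frame: the origin (TCP) lies midway between the tips of the shut fingers; the grasp point (between the pads) lies 19 mm behind it; x points along the fingers, z is the direction in which the jaws open and shut, and the axes are right-handed (so a half turn about x gives the same grasp; the last joint's range is limited). The gripper opens to 85 mm and grips with 20 to 120 N. Pads are 22 mm wide; open, the fingers measure 114 mm over their backs; the gripper's body (76 mm by 85 mm) begins 54 mm behind the grasp point. The pads swing forward as they close: fully open they stand 13 mm farther back than shut.
Start: joints at [1.068, 0.342, 1.524, -0, 1.275, -0.146], TCP at [0.183, 0.492, 0.231] pointing down, gripper open.
Joint ranges: [-2.53, 2.53], [-0.77, 2.02], [0.04, 2.7], [-1, 4.14], [0.28, 2.66], [-3.11, 3.11]. Speed limits (rad/s): [2.57, 2.57, 3.14, 3.14, 3.14, 3.14].

## Interface

Orientations are given as a rotation vector (axis times angle).
In Python, from station import manip gives the robot as it stands. Calls block until the motion is done:
- manip.move_pose(position, orientation): joint-space move of the TCP to a pose.
- manip.line_to(position, rate=0.15, rot=None): straight line of the TCP; rot=None keeps the orientation; rate is the mean speed in m/s.
- manip.goto_joints(angles): joint-space move.
- manip.set_gripper(opening, newtons=None): opening from 0.0 (shut) to 1.0 (fully open); newtons is the grip in N (None keeps the last); returns when the fingers have stopped.
- manip.hold(seconds).
- manip.solve_ik(position, orientation): joint angles nearest the present ones, or None.
- manip.sense(): the state.
- manip.camera(name): name is "scene" or "top" or "wrist"; returns a dict with "image" (480x640x3 uint8, blue, green, red), "intrinsics" (3x3 intrinsics, pixels), "distortion" ([k1, k2, p1, p2, k3] as OpenCV has them; the pictures are not rectified), "R" (3x3) and "t" (3): a world point X has camera coordinates R X + t. Camera axes: x right, y down, z forward; pixel columns grow to the right and rows downward; lengths in m; the calibration is good to about 2 mm. A picture is of the moment at which its call begins. There is no depth.
A pose or a line that the arm cannot do raises manip.MotionError and nothing moves.
- manip.finish_job(): hands the job in, once; it reports no verdict.
The state is a dict: "clock": time; "q": joint angles; "joint_vel": joint speeds; "joint_efforts": joint torques, N m; "position": TCP position; "tool_rot": TCP orientation; "force": force on the tool from outside, world axes, zero at the start; "wrist_torque": the same for the moment, N m; "width": opening from 0.0 (shut) to 1.0 (fully open).
Only numpy, scipy, OpenCV 4.12 (cv2) and the standard library are available. Lean on these libraries where they do the work, as an engineer would, in place of code of your own. Each camera call takes 0.05 s, during which the arm holds its last target.

## Task

Pull up the press's orange index plunger and twist it into its rest notch so that it stays retracted, lay every steel tube offcut flat in the sliding tray, push the tray fully under the marker and, with them all in it, press the red head down to its stop. Then pull the tray fully back out, twist the plunger back so that it drops home and locks the tray, put all the offcuts in the yellow bin, and leave the bottle and the cup where they stand.

Things in the scene. Friction and masses are not known exactly. Their poses are not given: they have to be found in the camera images.
- press: green marking press, fixed to the bench: base plate 240 x 400 x 20 mm (x from -120 to 120, y from -220 to 180 mm), origin at the underside of the base. In its frame the tray slides along y: home (outside) at tray centre y = +30 mm, under the marker at y = -100 mm. A column at y = -168 to -212 mm (x +-35 mm) carries an arm (56 mm wide, y from -212 to -72 mm, z 136 to 166 mm) over the tray
- tray (a joint): slide of the tray, m: 0 home (outside, where the plunger locks it), 0.13 fully under the marker (end stop). Moves towards the press's -y; about 1.5 N friction, stays where it is left. Cannot move more than 2 mm from home while the plunger is in its hole
- tray_mid (a point): centre of the tray's flat floor, on the floor surface (36 mm above the bench); axes as the press's. Inside the tray is 155 mm (x) by 75 mm (y); its rims stand 12 mm above the floor on the long sides (at +-y) and 5 mm at the ends (at +-x). Three blue stripes at x = -52, 0 and 52 mm show where offcuts fit side by side, each lying along y
- tray_handle (a point): grip point of the tray's upright black handle, a plate 40 mm (x) by 12 mm (y), 18 mm below its top edge and 88 mm above the bench; moves with the tray, axes as the press's. Take it from above across its 12 mm thickness (along y)
- plunger (a joint): pull of the index plunger, m: 0 fully down (pin in the tray's hole, tray locked), 0.026 fully up; the pin leaves the tray at 0.012. Spring pulls it down with about 3 N at the bottom, 9 N at the top. Its cross pin rests at about 0.016 in the rest notch and has to be lifted over a ridge at 0.020 to get in or out
- plunger_turn (a joint): turn of the plunger, rad, anticlockwise seen from above: 0 in the deep slot (drops fully when below about 0.2), ridge from about 0.3 to 1.1, rest notch from 1.16 to 1.4 (end stop)
- plunger_grip (a point): middle of the orange T-bar on top of the plunger, 46 mm long along its own x, 10 mm thick along its y, 20 mm high (8 mm of it above this point); x lies along the press's x at turn 0 and turns with the bar. 122 mm above the bench when down; steel collar 46 mm across below it, its top 28 mm below this point when down
- head (a joint): stroke of the marking head, m: 0 up, 0.025 down at its stop; springs back up. About 5 N starts it, 14 N brings it to its stop. Fully down the marking points just reach the offcuts lying flat
- head_top (a point): centre of the top of the red round head, 48 mm across, 213 mm above the bench when up; press straight down
- bin: yellow open bin, fixed, 210 (x) x 130 (y) x 45 mm high, walls and floor 5 mm, origin at the centre of its underside
- mat: black rubber mat, fixed, 210 x 130 x 4 mm, on which the offcuts lie at the start; origin at the centre of its underside
- blank1: square steel tube offcut, bright grey with dark ends, 60 mm long, 25 x 25 mm, about 90 g; origin at its centre, x along its length; all four long sides alike. Two or three are present; an absent one reads None
- blank2: square steel tube offcut, bright grey with dark ends, 60 mm long, 25 x 25 mm, about 90 g; origin at its centre, x along its length; all four long sides alike. Two or three are present; an absent one reads None
- blank3: square steel tube offcut, bright grey with dark ends, 60 mm long, 25 x 25 mm, about 90 g; origin at its centre, x along its length; all four long sides alike. Two or three are present; an absent one reads None
- oil_bottle: grey oil bottle with red cap, 60 mm across, 170 mm high; origin at the centre of its underside; not to be moved
- chalk_cup: steel cup, 72 mm across, 85 mm high; origin at the centre of its underside; not to be moved
Things that resemble listed ones, but are neither listed nor needed, are in the scene too. There is more than one size of the bin; the one meant has the size given above.

How it is judged:
On the way, in this order (a step that is already met when the one before it is completed fails the run):
1. the plunger is let go and stays retracted in its rest notch (value of joint plunger between 0.013 and 0.0188 m and value of joint plunger_turn above 1.08 rad and distance between the grasp point and plunger_grip above 0.04 m), for 0.3 s.
2. the tray is fully under the marker with every offcut lying flat in it, the plunger still in its rest notch (value of joint tray above 0.125 m and value of joint plunger between 0.013 and 0.0188 m and value of joint plunger_turn above 1.08 rad and x of blank1 in the frame of tray_mid between -0.075 and 0.075 m and y of blank1 in the frame of tray_mid between -0.035 and 0.035 m and z of blank1 in the frame of tray_mid between 0.006 and 0.018 m and x of blank2 in the frame of tray_mid between -0.075 and 0.075 m and y of blank2 in the frame of tray_mid between -0.035 and 0.035 m and z of blank2 in the frame of tray_mid between 0.006 and 0.018 m and x of blank3 in the frame of tray_mid between -0.075 and 0.075 m and y of blank3 in the frame of tray_mid between -0.035 and 0.035 m and z of blank3 in the frame of tray_mid between 0.006 and 0.018 m), for 0.2 s.
3. the head is down at its stop, with the tray fully under it and every offcut in it (value of joint head above 0.0225 m and value of joint tray above 0.122 m and x of blank1 in the frame of tray_mid between -0.075 and 0.075 m and y of blank1 in the frame of tray_mid between -0.035 and 0.035 m and z of blank1 in the frame of tray_mid between 0.006 and 0.018 m and x of blank2 in the frame of tray_mid between -0.075 and 0.075 m and y of blank2 in the frame of tray_mid between -0.035 and 0.035 m and z of blank2 in the frame of tray_mid between 0.006 and 0.018 m and x of blank3 in the frame of tray_mid between -0.075 and 0.075 m and y of blank3 in the frame of tray_mid between -0.035 and 0.035 m and z of blank3 in the frame of tray_mid between 0.006 and 0.018 m), for 0.1 s.
4. the tray is home again and the plunger has dropped into its hole (value of joint plunger below 0.003 m and value of joint tray below 0.005 m), for 0.3 s.
At the end, for the whole second after the job is handed in: the tray is home (within 5 mm) and locked by the plunger (within 3 mm of fully down), the head is up (within 3 mm), every offcut lies at rest in the bin (all of step 4 and value of joint head below 0.003 m and x of blank1 in the frame of bin between -0.1 and 0.1 m and y of blank1 in the frame of bin between -0.06 and 0.06 m and z of blank1 in the frame of bin between 0.01 and 0.055 m and linear speed of each of blank1, blank2, blank3 below 0.03 m/s and x of blank2 in the frame of bin between -0.1 and 0.1 m and y of blank2 in the frame of bin between -0.06 and 0.06 m and z of blank2 in the frame of bin between 0.01 and 0.055 m and x of blank3 in the frame of bin between -0.1 and 0.1 m and y of blank3 in the frame of bin between -0.06 and 0.06 m and z of blank3 in the frame of bin between 0.01 and 0.055 m); the robot touches nothing.
It fails at once if the bottle is moved more than 30 mm or tipped over (distance of oil_bottle from where it was at the start of the episode above 0.03 m or angle between oil_bottle's own z axis and vertical above 0.5 rad).
It fails at once if the cup is moved more than 30 mm or tipped over (distance of chalk_cup from where it was at the start of the episode above 0.03 m or angle between chalk_cup's own z axis and vertical above 0.5 rad).
Of blank1, blank2, blank3 only 2 to 3 are there at a start; the rules pass over those that are not, and their reading is None.
At some moment in a run one of blank1, blank2, blank3 may be knocked a few centimetres aside while the robot is not near it.
Once in a run the grip may slacken for a moment while it holds something.
It also fails if it takes over 210 s, if anything falls off the work surface, if the arm or the gripper's body presses on something with over 40 N, if the wrist force passes 120 N, or if a joint passes its speed limit or range.

## Working session

There is one attempt and no reset: what is moved stays moved. The work goes in short steps, each a Python script; the robot and the scene stay as the last script left them, time stands still between calls to the robot, and variables do not carry over. Pictures are saved under pics/ and viewed, and the job is handed in when it is done.

```bash
ls -la; mkdir -p pics; python3 - <<'E'
from station import manip
import cv2,numpy as np
for n in ["scene","top","wrist"]:
    c=manip.camera(n); cv2.imwrite(f"pics/a_{n}.png",c["image"])
    print(n,np.round(c["intrinsics"],1).tolist(),np.round(c["distortion"],4).tolist(),"pos",np.round(-c["R"].T@c["t"],3),"fwd",np.round(c["R"][2],3))
s=manip.sense();print({k:np.round(v,3) for k,v in s.items()})
E
```

```text
total 12
drwxr-xr-x  3 agent agent 4096 Dec  7 14:26 .
drwxr-xr-x 23 root  root  4096 Dec  7 14:26 ..
drwxr-xr-x  2 agent agent 4096 Dec  7 14:26 pics
scene [[606.9, 0.0, 313.3], [0.0, 606.9, 238.9], [0.0, 0.0, 1.0]] [-0.0205, 0.0, 0.0, 0.0, 0.0] pos [1.604 0.272 0.906] fwd [-0.825 -0.124 -0.552]
top [[479.5, 0.0, 323.0], [0.0, 479.5, 232.0], [0.0, 0.0, 1.0]] [0.0015, 0.0, 0.0, 0.0, 0.0] pos [0.277 0.088 1.365] fwd [ 0.184 -0.002 -0.983]
wrist [[429.8, 0.0, 321.9], [0.0, 429.8, 236.1], [0.0, 0.0, 1.0]] [-0.0872, 0.0, 0.0, 0.0, 0.0] pos [0.114 0.518 0.374] fwd [ 0.276 -0.104 -0.956]
{'clock': np.float64(0.15), 'q': array([ 1.068,  0.343,  1.525, -0.   ,  1.275, -0.146]), 'joint_vel': array([ 0.001, -0.001, -0.003, -0.001,  0.001, -0.001]), 'joint_efforts': array([ 2.0000e-03, -4.3391e+01, -2.4615e+01, -0.0000e+00,  6.0000e-03,
        0.0000e+00]), 'position': array([0.183, 0.492, 0.231]), 'tool_rot': array([-0.943,  1.358,  0.942]), 'force': array([-0.119,  0.276,  0.598]), 'wrist_torque': array([ 0.04 , -0.02 , -0.003]), 'width': np.float64(1.002)}
```

View pics/a_scene.png

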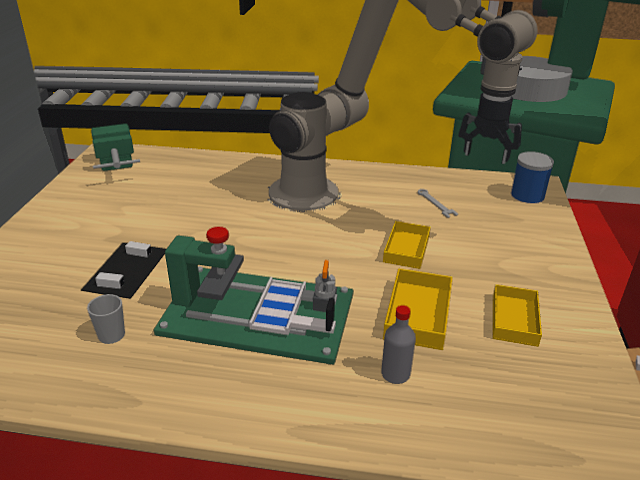

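View pics/a_top.png

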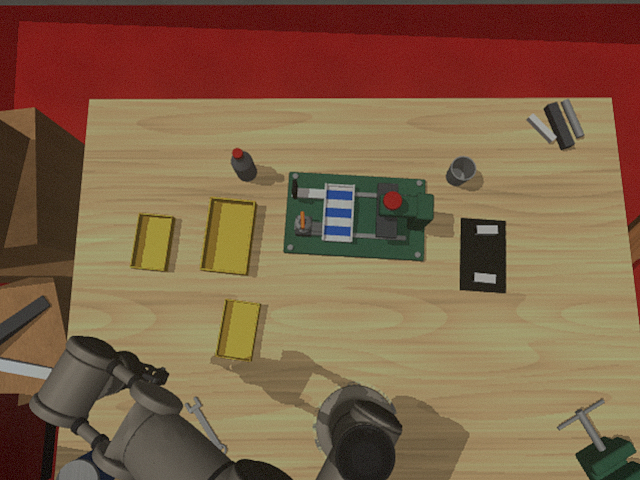

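View pics/a_wrist.png

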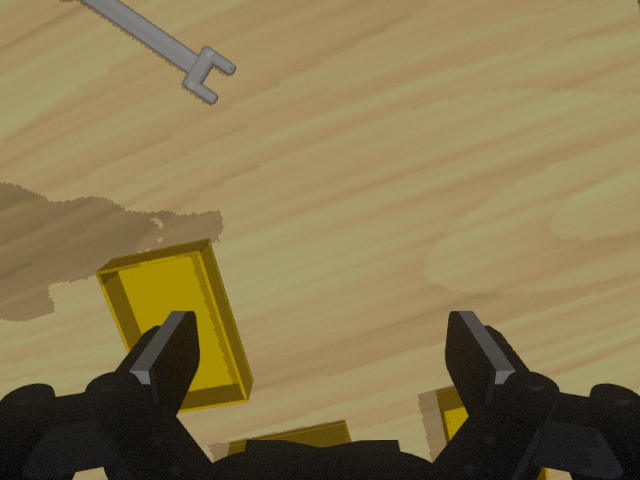

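Top view: three yellow bins at (229,237), (153,242) and (239,330), with the first clearly the largest. Two bright pieces lie on the mat at (487,230) and (485,278), and there are loose bars at (540–575,120). I'll measure these and check them in enlarged crops.

```bash
cat > h.py <<'E'
import cv2,numpy as np
from scipy.spatial.transform import Rotation as Rot
from station import manip
def cast(c,uv,z):
    uv=np.asarray(uv,float).reshape(-1,1,2)
    n=cv2.undistortPoints(uv,c["intrinsics"],c["distortion"]).reshape(-1,2)
    d=np.c_[n,np.ones(len(n))]@c["R"]; o=-c["R"].T@c["t"]
    return o+d*((z-o[2])/d[:,2])[:,None]
def proj(c,X):
    X=np.asarray(X,float).reshape(-1,1,3)
    r,_=cv2.Rodrigues(c["R"]); return cv2.projectPoints(X,r,c["t"],c["intrinsics"],c["distortion"])[0].reshape(-1,2)
def blobs(mask,amin=30):
    cs,_=cv2.findContours(mask.astype(np.uint8),cv2.RETR_EXTERNAL,cv2.CHAIN_APPROX_NONE)
    return sorted([c for c in cs if cv2.contourArea(c)>=amin],key=cv2.contourArea,reverse=True)
def rect(c,cnt,z):
    p=cast(c,cnt.reshape(-1,2),z)[:,:2].astype(np.float32)
    (x,y),(w,h),a=cv2.minAreaRect(p)
    if w<h: w,h,a=h,w,a+90
    return np.array([x,y]),w,h,(a+90)%180-90   # long-axis angle deg
E
python3 - <<'E'
from h import *
c=manip.camera("top"); im=c["image"]; hsv=cv2.cvtColor(im,cv2.COLOR_BGR2HSV)
H,S,V=[hsv[...,i].astype(int) for i in range(3)]
def show(name,m,z,amin=40):
    for b in blobs(m,amin)[:6]:
        q=rect(c,b,z); mm=b.reshape(-1,2).mean(0)
        print(name,"px",mm.round(),"xy",q[0].round(4),"wh",round(q[1],4),round(q[2],4),"ang",round(q[3],1))
show("yellow",(H>22)&(H<32)&(S>190)&(V>80),0.045,200)
show("green",(H>50)&(H<90)&(S>100)&(V>30),0.02,200)
show("red",((H<6)|(H>174))&(S>180)&(V>100)&(np.indices(H.shape)[0]>100),0.213,20)
show("orange",(H>6)&(H<16)&(S>200)&(V>150),0.13,10)
show("blue",(H>100)&(H<125)&(S>120)&(np.indices(H.shape)[0]<300),0.036,20)
show("black",(V<40)&(np.indices(H.shape)[1]>440)&(np.indices(H.shape)[0]<320),0.004,100)
show("white",(V>150)&(S<40)&(np.indices(H.shape)[1]>440),0.029,20)
a=cv2.resize(im[165:275,275:515],None,fx=3.3,fy=3.3,interpolation=cv2.INTER_CUBIC)
cv2.imwrite("pics/b_press.png",a)
x=im[90:160,510:610]; y=im[205:300,445:520]
z=np.zeros((380,800,3),np.uint8); X=cv2.resize(x,(400,280)); Y=cv2.resize(y,(300,380)); z[:280,:400]=X; z[:380,420:720]=Y
cv2.imwrite("pics/b_bars.png",z)
sc=manip.camera("scene")["image"]
cv2.imwrite("pics/b_scene.png",cv2.resize(sc[215:365,75:355],None,fx=2.8,fy=2.8,interpolation=cv2.INTER_CUBIC))
E
```

```text
red px [629. 157.] xy [ 0.6718 -0.6948] wh 0.3236 0.0696 ang -0.3
red px [ 56. 112.] xy [0.7828 0.7842] wh 0.1906 0.114 ang 89.8
red px [392. 200.] xy [ 0.5735 -0.0867] wh 0.0424 0.0408 ang 89.7
red px [638. 292.] xy [ 0.3447 -0.6614] wh 0.1364 0.0143 ang -7.2
red px [237. 153.] xy [0.6973 0.3006] wh 0.023 0.0212 ang 89.8
blue px [337. 230.] xy [0.5317 0.0467] wh 0.0707 0.0245 ang 86.3
blue px [338. 212.] xy [0.5835 0.0425] wh 0.0695 0.0245 ang 86.3
blue px [339. 195.] xy [0.6354 0.0391] wh 0.0701 0.0242 ang 86.1
black px [482. 256.] xy [ 0.4653 -0.37  ] wh 0.2067 0.1252 ang -4.3
white px [542. 127.] xy [ 0.8429 -0.5653] wh 0.0957 0.0179 ang 40.4
white px [484. 277.] xy [ 0.3972 -0.364 ] wh 0.0536 0.0201 ang 84.0
white px [487. 229.] xy [ 0.5347 -0.3795] wh 0.054 0.0174 ang 89.7
```

View pics/b_press.png

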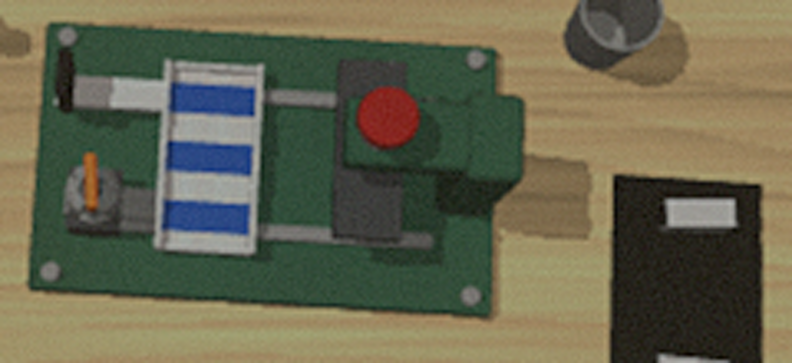

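View pics/b_bars.png

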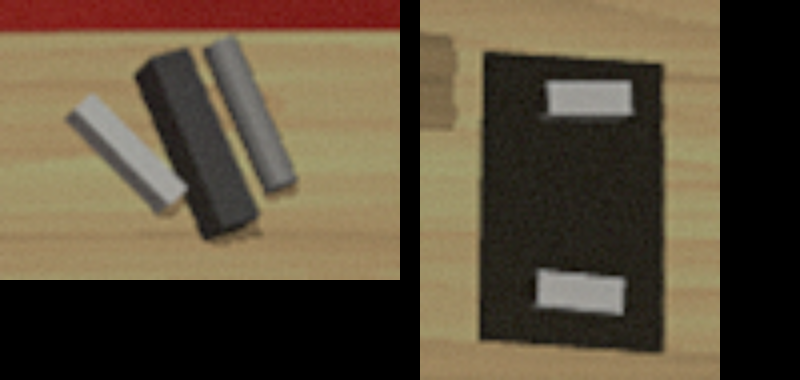

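View pics/b_scene.png

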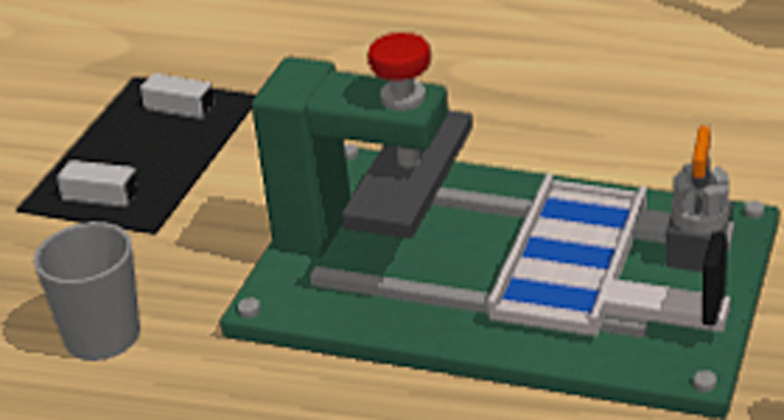

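The mat holds two offcuts, each about 60x25 mm in outline; the corner bar at (542,127) is 96 mm long and thin, so it's a decoy. Next: the bar, handle, head and bin.

```bash
cat >> h.py <<'E'
def tri(ca,ua,cb,ub):
    A=[];
    out=[]
    for c,u in((ca,ua),(cb,ub)):
        n=cv2.undistortPoints(np.array(u,float).reshape(1,1,2),c["intrinsics"],c["distortion"]).ravel()
        out.append((np.c_[c["R"],c["t"]],n))
    X=cv2.triangulatePoints(out[0][0],out[1][0],out[0][1],out[1][1]).ravel(); return X[:3]/X[3]
E
python3 - <<'E'
from h import *
c=manip.camera("top"); s=manip.camera("scene")
def hsvs(c): return [cv2.cvtColor(c["image"],cv2.COLOR_BGR2HSV)[...,i].astype(int) for i in range(3)]
H,S,V=hsvs(c); R,C=np.indices(H.shape)
h2,s2,v2=hsvs(s)
# orange
for n,(h,ss,v),cc in(("top",(H,S,V),c),("scene",(h2,s2,v2),s)):
    m=(h>6)&(h<16)&(ss>180)&(v>120)
    if n=="top": m&=(R<300)&(R>160)&(C>280)&(C<330)
    else: m&=(R>240)&(R<300)&(C>300)&(C<350)
    for b in blobs(m,4)[:3]: print(n,"orange",cv2.boundingRect(b),b.reshape(-1,2).mean(0),cv2.contourArea(b))
    print(n,hsvs(cc)[0][222,302] , np.array([q[218,302] for q in (h,ss,v)]))
print("yellow hsv",H[237,229],S[237,229],V[237,229],"wood",H[280,300],S[280,300],V[280,300])
m=(S>200)&(H>20)&(H<35)&(R<365)&(R>190)&(C<270)
for b in blobs(m,300): q=rect(c,b,0.045); print("bin",cv2.boundingRect(b),q[0].round(4),np.round(q[1:],4))
m=(H>50)&(H<90)&(S>80)&(R>150)&(R<270)&(C>270)&(C<440)
for b in blobs(m,300): q=rect(c,b,0.02); print("base",cv2.boundingRect(b),q[0].round(4),np.round(q[1:],4))
m=(V>95)&(S<70)&(R>210)&(R<300)&(C>463)&(C<503)
for b in blobs(m,30): q=rect(c,b,0.029); print("blank",q[0].round(4),np.round(q[1:],4))
m=(V<45)&(R>165)&(R<205)&(C>284)&(C<305)
for b in blobs(m,10): print("handle",cv2.boundingRect(b),rect(c,b,0.1))
E
```

```text
top orange (301, 212, 3, 16) [302.59459459 218.81081081] 5.5
top 15 [ 15 179 162]
scene orange (323, 260, 6, 18) [325.05128205 268.71794872] 53.5
scene 19 [ 18 112 200]
yellow hsv 24 157 162 wood 21 94 160
base (284, 172, 140, 89) [ 0.5782 -0.0066] [ 0.3951  0.2365 86.3107]
base (297, 173, 136, 49) [ 0.6362 -0.0343] [ 0.3962  0.1224 85.5571]
base (353, 197, 24, 36) [ 0.5795 -0.0343] [ 0.1026  0.0629 -3.6037]
blank [ 0.3972 -0.3641] [5.93000e-02 2.57000e-02 8.40078e+01]
blank [ 0.5347 -0.3804] [5.8300e-02 2.3100e-02 8.9743e+01]
handle (292, 180, 6, 19) (array([0.63467246, 0.16276136]), 0.0509643480181694, 0.013667644932866096, 0.41224879026412964)
```

```bash
cat >> h.py <<'E'
PSI=-0.068
def orient(yaw):
    """tool x down, jaw axis z horizontal at angle yaw from world x"""
    z=np.array([np.cos(yaw),np.sin(yaw),0]); x=np.array([0,0,-1.]); y=np.cross(z,x)
    return Rot.from_matrix(np.c_[x,y,z]).as_rotvec()
def st():
    s=manip.sense(); print("t %.1f"%s["clock"],"p",np.round(s["position"],4),"F",np.round(s["force"],1),"w %.3f"%s["width"],"q",np.round(s["q"],2)); return s
def snap(n,name,box=None,f=1):
    c=manip.camera(n); im=c["image"]
    if box: im=im[box[1]:box[3],box[0]:box[2]]
    cv2.imwrite(f"pics/{name}.png",cv2.resize(im,None,fx=f,fy=f,interpolation=cv2.INTER_CUBIC) if f!=1 else im); return c
E
python3 - <<'E'
from h import *
s=st(); M=Rot.from_rotvec(s["tool_rot"]).as_matrix(); print(M.round(2))
c=manip.camera("top"); print("bar", cast(c,[(302.6,220)],0.13))
for k in (np.pi/2,-np.pi/2):
  for t in (0,1.28):
    q=manip.solve_ik([0.545,0.13,0.30],orient(PSI+k+t)); print(k,t,None if q is None else np.round(q,2))
E
```

```text
t 0.3 p [0.1833 0.4919 0.2312] F [ 0.3  0.2 -1. ] w 1.003 q [ 1.07  0.34  1.52 -0.    1.28 -0.15]
[[-0.   -0.94  0.35]
 [-0.    0.35  0.94]
 [-1.    0.   -0.  ]]
bar [[0.54152428 0.13914316 0.13      ]]
1.5707963267948966 0 [ 0.1   0.37  1.3  -0.    1.48 -1.41]
1.5707963267948966 1.28 [ 0.1   0.37  1.3  -0.    1.48 -2.69]
-1.5707963267948966 0 [0.1  0.37 1.3  0.   1.48 1.74]
-1.5707963267948966 1.28 [ 0.1   0.37  1.3  -0.    1.48  0.46]
```

```bash
python3 - <<'E'
from h import *
p=manip.sense()["position"]
manip.line_to([p[0],p[1],0.32],rate=0.2)
manip.move_pose([0.535,0.13,0.28],orient(PSI-np.pi/2)); st()
c=snap("wrist","c_wrist")
E
```

```text
t 2.8 p [0.5347 0.1307 0.2798] F [ 0.1  0.3 -0.8] w 0.998 q [0.1  0.36 1.37 0.   1.42 1.74]
```

View pics/c_wrist.png

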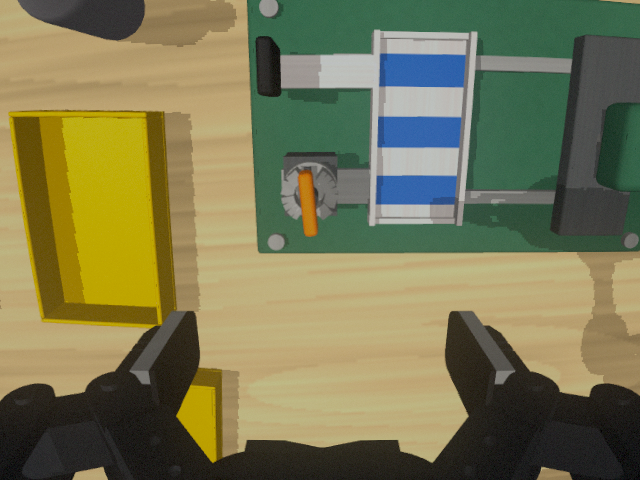

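Wrist view: orange bar around (308,204), handle at (268,66), stripes at (420,130), and the large bin on the left at (90,215). Measuring these.

```bash
python3 - <<'E'
from h import *
c=manip.camera("wrist"); im=c["image"]; hsv=cv2.cvtColor(im,cv2.COLOR_BGR2HSV)
H,S,V=[hsv[...,i].astype(int) for i in range(3)]; R,C=np.indices(H.shape)
def rp(n,m,z,a=100):
    for b in blobs(m,a)[:4]:
        q=rect(c,b,z); print(n,cv2.boundingRect(b),q[0].round(4),np.round(q[1:],4))
rp("orange",(H>6)&(H<18)&(S>200)&(V>190)&(R<245)&(R>160)&(C>285)&(C<330),0.130)
rp("orangeall",(H>6)&(H<18)&(S>200)&(V>120)&(R<245)&(R>160)&(C>285)&(C<330),0.130)
rp("blue",(H>100)&(H<125)&(S>120),0.036)
rp("handle",(V<60)&(R<105)&(R>25)&(C>250)&(C<285),0.106)
rp("bin",(S>200)&(H>20)&(H<35)&(C<190)&(R<335)&(R>90),0.045,1000)
g=(H>50)&(H<90)&(S>80)&(R<256)
print("base edges (left col, bottom row) ->", cast(c,[(250,100),(257,250)],0.02)[:,:2].round(4))
E
```

```text
orangeall (299, 171, 19, 65) [0.5448 0.1402] [0.0463 0.0095 1.4435]
blue (380, 54, 86, 33) [0.6343 0.0383] [7.30000e-02 2.63000e-02 8.69289e+01]
blue (378, 117, 83, 30) [0.5825 0.0418] [7.31000e-02 2.53000e-02 8.68022e+01]
blue (376, 176, 81, 28) [0.5304 0.0449] [7.29000e-02 2.52000e-02 8.64409e+01]
handle (256, 36, 26, 61) [0.6393 0.1615] [ 0.0404  0.0168 -3.3774]
bin (9, 110, 168, 218) [0.5188 0.3453] [ 0.21    0.1449 -5.9896]
base edges (left col, bottom row) -> [[0.6194 0.1906]
 [0.4766 0.1996]]
```

```bash
sed -i 's/^PSI=.*/PSI=-0.063/' h.py; python3 - <<'E'
from h import *
manip.set_gripper(0.55,60)
B=np.array([0.5448,0.1402])
manip.move_pose([*B,0.18],orient(PSI-np.pi/2)); 
manip.line_to([*B,0.106],rate=0.1); st()
c=snap("wrist","d_wrist"); c=snap("scene","d_scene",(230,180,420,340),4)
E
```

```text
t 4.8 p [0.5454 0.1403 0.1069] F [-0.  -0.2  1. ] w 0.545 q [0.12 0.53 1.59 0.   1.02 1.75]
```

View pics/d_wrist.png

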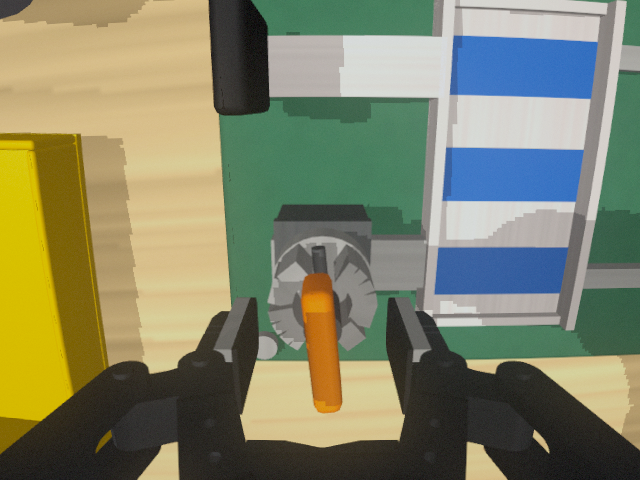

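View pics/d_scene.png

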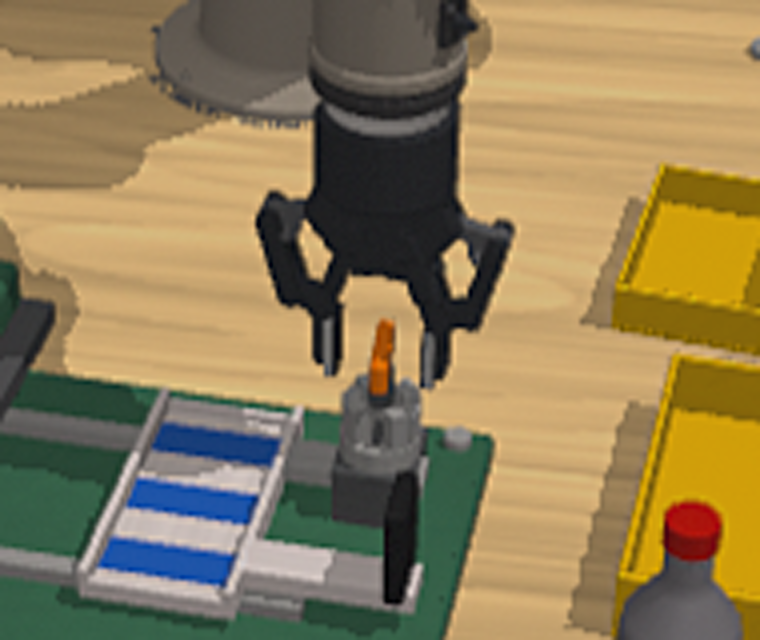

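```bash
python3 - <<'E'
from h import *
B=np.array([0.5448,0.1402])
manip.line_to([*B,0.106],rot=orient(PSI-np.pi/2+0.08))
manip.set_gripper(0,60); s=st(); z0=s["position"][2]
for dz in (0.008,0.016,0.0235):
    manip.line_to([*B,z0+dz],rate=0.05); st()
c=snap("wrist","e_wrist")
E
```

```text
t 5.5 p [0.5449 0.1403 0.1062] F [-0.1  0.8  1.8] w 0.101 q [0.12 0.54 1.59 0.   1.02 1.67]
t 5.9 p [0.5447 0.1403 0.1139] F [ 2.3  0.7 -7.6] w 0.100 q [0.12 0.53 1.58 0.   1.04 1.67]
t 6.2 p [0.5446 0.1402 0.122 ] F [ 2.7  1.6 -9.1] w 0.107 q [0.12 0.52 1.57 0.   1.06 1.67]
t 6.5 p [0.5446 0.1402 0.1295] F [  2.9   2.9 -10.2] w 0.100 q [0.12 0.51 1.56 0.   1.07 1.67]
```

View pics/e_wrist.png

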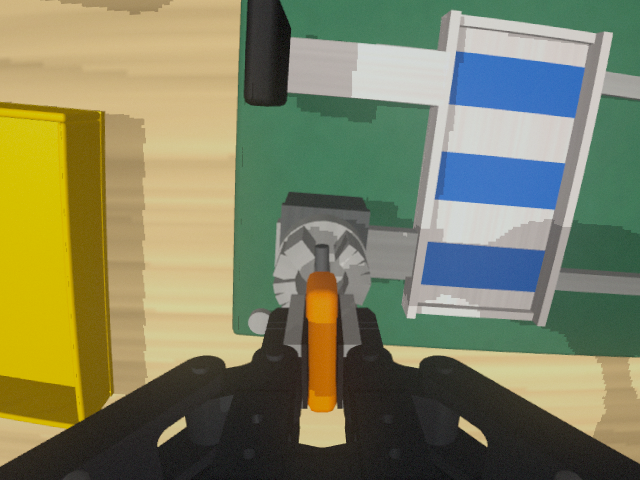

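```bash
python3 - <<'E'
from h import *
B=np.array([0.5448,0.1402]); z=manip.sense()["position"][2]
for a in (0.4,0.7,1.0,1.30):
    manip.line_to([*B,0.1295],rate=0.05,rot=orient(PSI-np.pi/2+a)); s=st(); print(s["wrist_torque"].round(2))
c=snap("wrist","f_wrist")
for dz in (0.019,0.0165):
    manip.line_to([*B,0.1062+dz],rate=0.03); st()
E
```

```text
t 7.0 p [0.5445 0.1408 0.1291] F [  3.    4.5 -11.5] w 0.103 q [0.12 0.51 1.56 0.   1.07 1.35]
[ 0.76 -0.49 -0.02]
t 7.4 p [0.5443 0.1413 0.129 ] F [  2.5   6.9 -10.3] w 0.104 q [0.12 0.51 1.56 0.   1.07 1.05]
[ 1.04 -0.37 -0.02]
t 7.9 p [0.5438 0.1417 0.1289] F [  1.2   8.2 -10.8] w 0.102 q [0.12 0.51 1.56 0.   1.07 0.75]
[ 1.31 -0.18 -0.03]
t 8.3 p [0.5433 0.1419 0.1287] F [ -0.6   8.  -10.5] w 0.104 q [0.12 0.51 1.56 0.   1.07 0.45]
[ 1.49 -0.03  0.03]
t 8.7 p [0.5434 0.1419 0.1244] F [  0.    8.4 -10. ] w 0.106 q [0.12 0.51 1.57 0.   1.06 0.45]
t 8.9 p [0.5434 0.1419 0.1221] F [-0.2  8.5 -8.4] w 0.102 q [0.12 0.52 1.57 0.   1.06 0.45]
```

View pics/f_wrist.png

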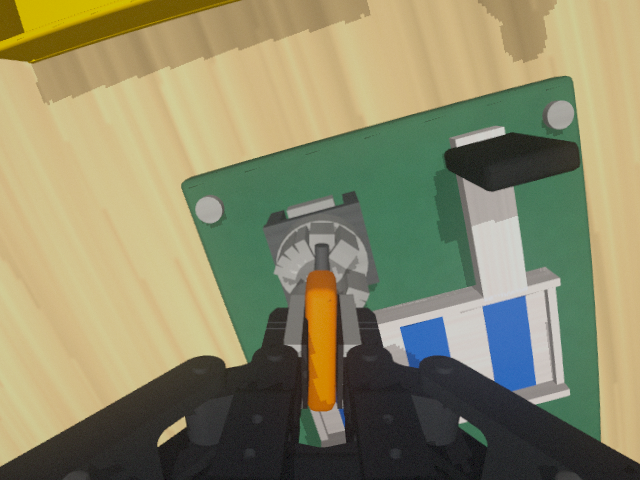

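```bash
python3 - <<'E'
from h import *
p=manip.sense()["position"]
manip.line_to([p[0],p[1],0.1062+0.0145],rate=0.03); st()
manip.set_gripper(0.5,60); st()
p=manip.sense()["position"]
manip.line_to([p[0],p[1],0.20],rate=0.1); st()
c=snap("wrist","g_wrist")
hsv=cv2.cvtColor(c["image"],cv2.COLOR_BGR2HSV);H,S,V=[hsv[...,i].astype(int) for i in range(3)]
m=(H>6)&(H<18)&(S>200)&(V>120)
for b in blobs(m,200)[:2]:
    for z in (.130,.146):
        q=rect(c,b,z); print(cv2.boundingRect(b),z,q[0].round(4),np.round(q[1:],4))
E
```

```text
t 9.2 p [0.5433 0.1422 0.1214] F [-1.5  3.6  0.7] w 0.106 q [0.12 0.52 1.57 0.   1.05 0.45]
t 9.6 p [0.5435 0.1417 0.1208] F [ 0.  -0.1  0.1] w 0.503 q [ 0.12  0.52  1.57 -0.    1.05  0.45]
t 10.5 p [0.5431 0.1416 0.1993] F [ 0.9  0.1 -0.5] w 0.499 q [ 0.12  0.44  1.47 -0.    1.24  0.45]
(312, 214, 20, 93) 0.13 [0.5423 0.1376] [5.18000e-02 9.90000e-03 7.12217e+01]
(312, 214, 20, 93) 0.146 [0.5443 0.1432] [4.79000e-02 9.20000e-03 7.12217e+01]
```

View pics/g_wrist.png

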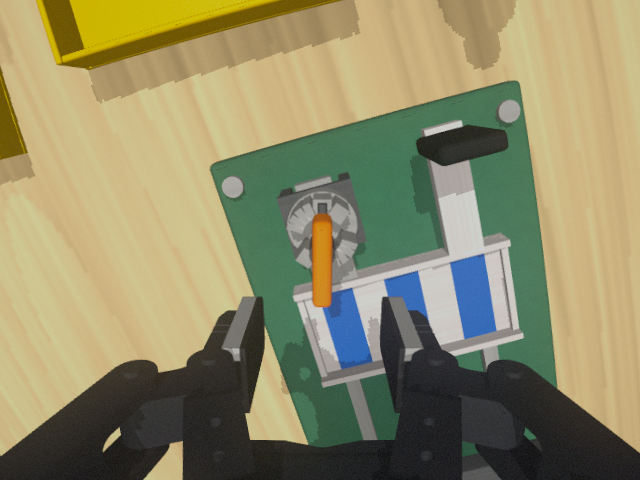

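The plunger stays up with the bar turned about 1.3 rad: its measured length is right at z≈0.146. Next, the mat.

```bash
python3 - <<'E'
from h import *
p=manip.sense()["position"]
manip.line_to([p[0],p[1],0.32],rate=0.25)
for y in (PSI,PSI+np.pi):
  for P in ([0.47,-0.40,0.30],[0.397,-0.364,0.1],[0.535,-0.38,0.1],[0.583,0.043,0.1]):
    q=manip.solve_ik(P,orient(y)); print(round(y,2),P,None if q is None else np.round(q,2))
E
```

```text
-0.06 [0.47, -0.4, 0.3] [-0.83  0.48  1.12  0.    1.54 -0.77]
-0.06 [0.397, -0.364, 0.1] [-0.88  0.51  1.66  0.    0.97 -0.82]
-0.06 [0.535, -0.38, 0.1] [-0.73  0.7   1.3   0.    1.15 -0.67]
-0.06 [0.583, 0.043, 0.1] [-0.06  0.58  1.53 -0.    1.04  0.01]
3.08 [0.47, -0.4, 0.3] [-0.83  0.48  1.12  0.    1.54  2.38]
3.08 [0.397, -0.364, 0.1] [-0.88  0.51  1.66  0.    0.97  2.32]
3.08 [0.535, -0.38, 0.1] [-0.73  0.7   1.3   0.    1.15  2.47]
3.08 [0.583, 0.043, 0.1] None
```

```bash
cat >> h.py <<'E'
def findblanks(c,z=0.029,roi=None,vmin=120,smax=60):
    hsv=cv2.cvtColor(c["image"],cv2.COLOR_BGR2HSV);H,S,V=[hsv[...,i].astype(int) for i in range(3)]
    m=((V>vmin)&(S<smax)).astype(np.uint8)
    if roi is not None:
        k=np.zeros_like(m); k[roi[1]:roi[3],roi[0]:roi[2]]=1; m&=k
    m=cv2.morphologyEx(m,cv2.MORPH_OPEN,np.ones((5,5)))
    r=[]
    for b in blobs(m,300)[:6]:
        q=rect(c,b,z); r.append(q); print(cv2.boundingRect(b),q[0].round(4),np.round(q[1:],4))
    return r
E
python3 - <<'E'
from h import *
manip.set_gripper(0.65,60)
manip.move_pose([0.47,-0.42,0.30],orient(PSI)); st()
c=snap("wrist","h_wrist"); findblanks(c)
E
```

```text
t 13.6 p [ 0.4706 -0.4191  0.3002] F [-0.4  0.4 -0.1] w 0.649 q [-0.85  0.51  1.07  0.    1.56 -0.79]
(227, 102, 26, 64) [ 0.3966 -0.3655] [5.93000e-02 2.42000e-02 8.40014e+01]
(372, 109, 27, 64) [ 0.5343 -0.381 ] [5.93000e-02 2.46000e-02 8.97234e+01]
(610, 286, 30, 42) [ 0.8102 -0.5773] [4.29000e-02 3.76000e-02 4.04239e+01]
(616, 364, 24, 21) [ 0.8243 -0.6675] [ 0.0299  0.0253 14.3941]
```

View pics/h_wrist.png

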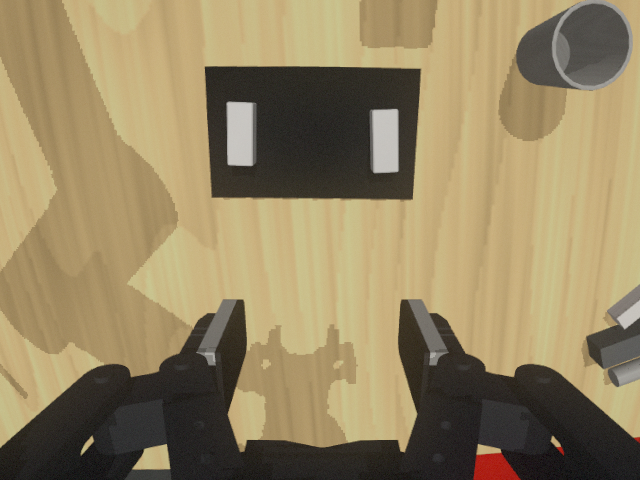

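```bash
cat >> h.py <<'E'
T=np.array([0.583,0.0425])   # tray_mid at home
PX=np.array([np.cos(PSI),np.sin(PSI)]); PY=np.array([-np.sin(PSI),np.cos(PSI)])
def pick(xy,long_deg,z,hi=0.28,grip=70):
    yaw=np.deg2rad(long_deg)-np.pi/2
    if yaw<-np.pi/2: yaw+=np.pi
    manip.set_gripper(0.65,grip)
    manip.move_pose([*xy,z+0.10],orient(yaw)); manip.line_to([*xy,z],rate=0.1); st()
    manip.set_gripper(0,grip); s=st()
    manip.line_to([*xy,hi],rate=0.15); s=st(); return s["width"]
E
python3 - <<'E'
from h import *
w=pick((0.5343,-0.381),89.7,0.008)
snap("wrist","i_wrist")
E
```

```text
t 15.8 p [ 0.5347 -0.3814  0.0088] F [-0.4  0.  -0.3] w 0.649 q [-0.74  0.8   1.37 -0.    0.97 -0.73]
t 16.2 p [ 0.5347 -0.3813  0.0089] F [-0.3 -0.   5.2] w 0.275 q [-0.74  0.8   1.37 -0.    0.97 -0.73]
t 18.1 p [ 0.5341 -0.3808  0.2791] F [ 0.2 -0.4 -0.8] w 0.274 q [-0.74  0.57  1.02 -0.    1.55 -0.73]
```

View pics/i_wrist.png

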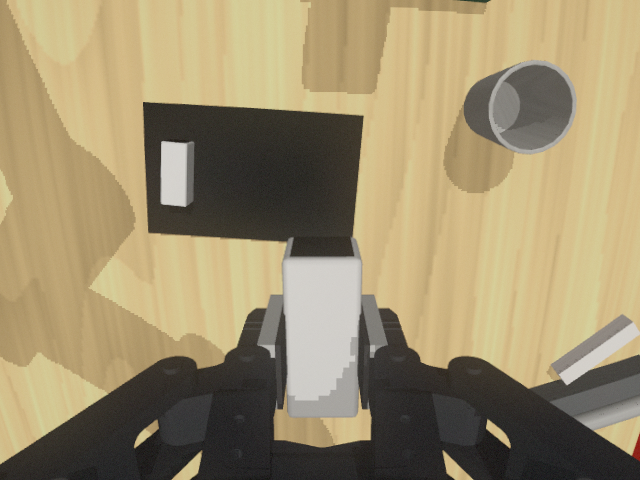

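```bash
cat >> h.py <<'E'
def place_tray(sx,zrel=0.042):
    xy=T+sx*PX
    manip.move_pose([*xy,0.28],orient(PSI)); s=st()
    manip.line_to([*xy,zrel+0.03],rate=0.15); s=st()
    if s["width"]<0.2: print("LOST"); return
    manip.line_to([*xy,zrel],rate=0.04); st()
    manip.set_gripper(0.45); st()
    manip.line_to([*xy,0.28],rate=0.2)
E
python3 - <<'E'
from h import *
place_tray(0.052)
manip.move_pose([0.47,-0.42,0.30],orient(PSI)); 
c=snap("wrist","j_wrist"); findblanks(c); snap("top","j_top",(260,150,520,300),3)
E
```

```text
t 19.8 p [0.635 0.038 0.28 ] F [ 0.4 -0.4 -0.9] w 0.276 q [-0.06  0.53  1.1  -0.    1.52  0.  ]
t 21.3 p [0.6355 0.0392 0.073 ] F [ 0.1  0.2 -0.3] w 0.275 q [-0.06  0.69  1.39 -0.    1.06  0.  ]
t 22.2 p [0.6351 0.0392 0.0422] F [ 0.6 -0.7 -0.5] w 0.276 q [-0.06  0.73  1.41 -0.    1.    0.  ]
t 22.5 p [0.6351 0.0392 0.0423] F [ 0.4  0.  -0.3] w 0.452 q [-0.06  0.73  1.41 -0.    1.    0.  ]
(226, 102, 27, 64) [ 0.3967 -0.3655] [5.93000e-02 2.44000e-02 8.43271e+01]
(609, 286, 31, 42) [ 0.81   -0.5778] [4.36000e-02 3.79000e-02 3.93488e+01]
(552, 31, 17, 41) [ 0.7006 -0.3052] [ 3.64000e-02  1.58000e-02 -8.67395e+01]
(384, 297, 23, 35) [ 0.5411 -0.5639] [ 4.71000e-02  1.51000e-02 -7.44962e+01]
(240, 297, 20, 34) [ 0.3853 -0.5523] [4.26000e-02 1.51000e-02 6.91289e+01]
(616, 364, 24, 22) [ 0.8244 -0.6671] [ 0.0302  0.0263 17.0926]
```

View pics/j_top.png

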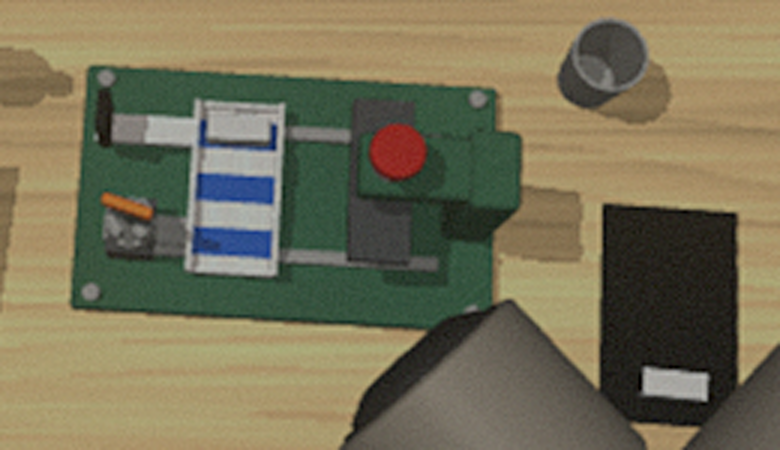

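First offcut lies flat on the far stripe (238,125 in the crop). Now the second.

```bash
python3 - <<'E'
from h import *
w=pick((0.3967,-0.3655),84.2,0.008)
assert w>0.2
place_tray(-0.052)
p=T-0.075*PY
manip.move_pose([*p,0.28],orient(PSI)); st()
c=snap("wrist","k_wrist"); findblanks(c,0.061)
E
```

```text
t 28.1 p [ 0.397  -0.3659  0.0086] F [ 0.  -0.3 -0.3] w 0.648 q [-0.89  0.64  1.73 -0.    0.77 -0.79]
t 28.4 p [ 0.397  -0.3659  0.0088] F [-0.6  1.   6.2] w 0.276 q [-0.89  0.64  1.73  0.    0.77 -0.79]
t 30.4 p [ 0.3965 -0.3653  0.2793] F [ 0.7  0.4 -0. ] w 0.279 q [-0.89  0.34  1.4  -0.    1.41 -0.79]
t 32.0 p [0.5312 0.0448 0.2799] F [ 0.1  0.3 -1. ] w 0.274 q [-0.06  0.32  1.41 -0.    1.4   0.  ]
t 33.5 p [0.5317 0.0457 0.0728] F [ 0.  -1.  -0.1] w 0.273 q [-0.06  0.54  1.7   0.    0.9   0.01]
t 34.4 p [0.5313 0.0458 0.0421] F [-0.3  1.  -0.8] w 0.273 q [-0.06  0.58  1.73  0.    0.83  0.01]
t 34.7 p [0.5313 0.0457 0.0423] F [ 1.   0.2 -0.2] w 0.449 q [-0.06  0.58  1.73 -0.    0.83  0.01]
t 36.5 p [ 0.5782 -0.0332  0.2785] F [-0.3 -0.2 -0.1] w 0.450 q [-0.19  0.42  1.28  0.    1.45 -0.13]
(220, 0, 202, 237) [0.5813 0.0263] [ 0.1896  0.1603 86.7925]
(300, 290, 41, 13) [ 0.5707 -0.1263] [ 0.037   0.0121 -3.6513]
```

View pics/k_wrist.png

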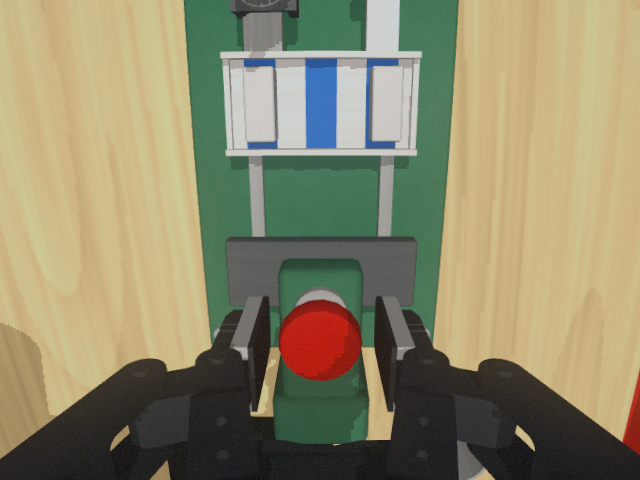

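```bash
python3 - <<'E'
from h import *
Hd=np.array([0.639,0.1635])
manip.set_gripper(0.6,60)
manip.move_pose([*Hd,0.28],orient(PSI-np.pi/2)); st()
c=snap("wrist","l_wrist0")
manip.line_to([*Hd,0.15],rate=0.2)
c=snap("wrist","l_wrist")
E
```

```text
t 38.5 p [0.639  0.1632 0.2801] F [-0.9  0.5  0.2] w 0.600 q [ 0.13  0.58  1.01 -0.    1.55  1.77]
```

View pics/l_wrist.png

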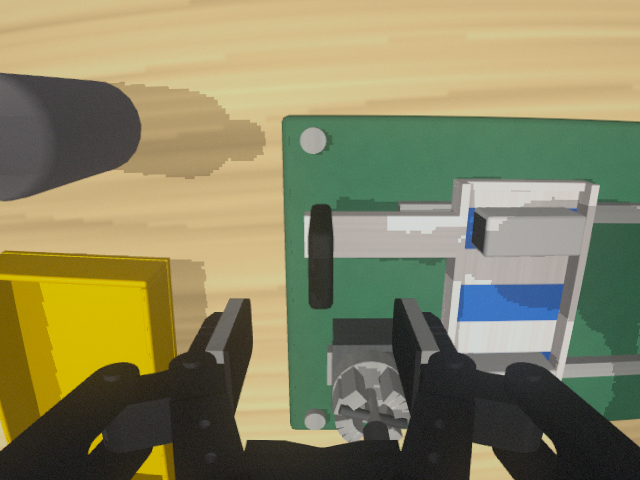

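```bash
python3 - <<'E'
from h import *
Hd=np.array([0.639,0.1635])
manip.line_to([*Hd,0.071],rate=0.1); st()
manip.set_gripper(0,60); s=st()
c=snap("scene","m_scene",(150,190,430,380),2.8)
E
```

```text
t 40.4 p [0.6395 0.1636 0.0718] F [-0.1 -0.  -0.1] w 0.598 q [ 0.13  0.73  1.31 -0.    1.1   1.77]
t 40.8 p [0.6393 0.1636 0.0717] F [-1.8  0.   3.7] w 0.128 q [0.13 0.73 1.31 0.   1.1  1.77]
```

View pics/m_scene.png

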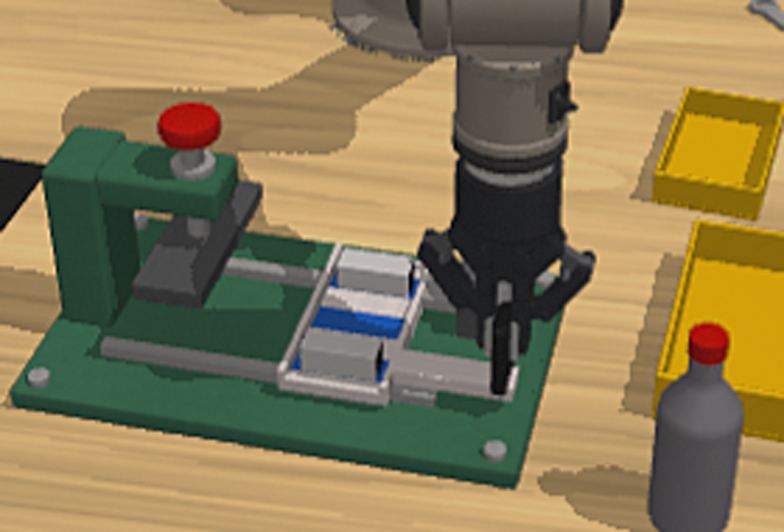

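```bash
python3 - <<'E'
from h import *
p0=manip.sense()["position"].copy()
for d in (0.03,0.08,0.12,0.1275,0.1305):
    q=p0[:2]-d*PY; manip.line_to([*q,p0[2]],rate=0.06); s=st(); print("d",round(float((p0[:2]-s["position"][:2])@PY),4))
c=snap("wrist","n_wrist");c=snap("scene","n_scene",(150,190,430,380),2.8)
E
```

```text
t 41.5 p [0.6373 0.1328 0.0717] F [-1.6 -0.9  3.7] w 0.133 q [ 0.09  0.72  1.34 -0.    1.08  1.72]
d 0.0309
t 42.5 p [0.6342 0.0834 0.0717] F [-2.5 -1.7  4.7] w 0.134 q [ 0.01  0.7   1.38 -0.    1.06  1.65]
d 0.0804
t 43.3 p [0.6317 0.0433 0.0717] F [-1.7 -1.7  5.2] w 0.133 q [-0.05  0.69  1.4  -0.    1.05  1.58]
d 0.1206
t 43.6 p [0.6312 0.0358 0.0717] F [-1.4 -1.7  5.2] w 0.128 q [-0.06  0.69  1.4  -0.    1.05  1.57]
d 0.1281
t 43.8 p [0.6312 0.0346 0.0717] F [-1.4  5.   4.7] w 0.132 q [-0.07  0.69  1.4   0.    1.05  1.57]
d 0.1293
```

View pics/n_scene.png

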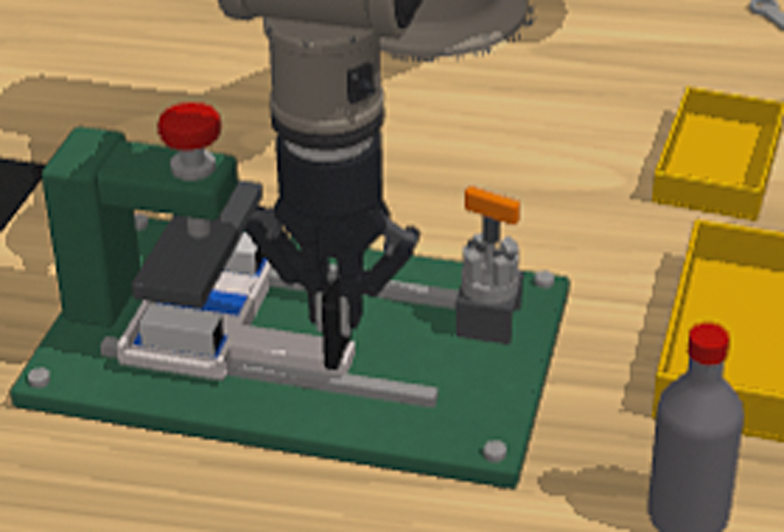

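View pics/n_wrist.png

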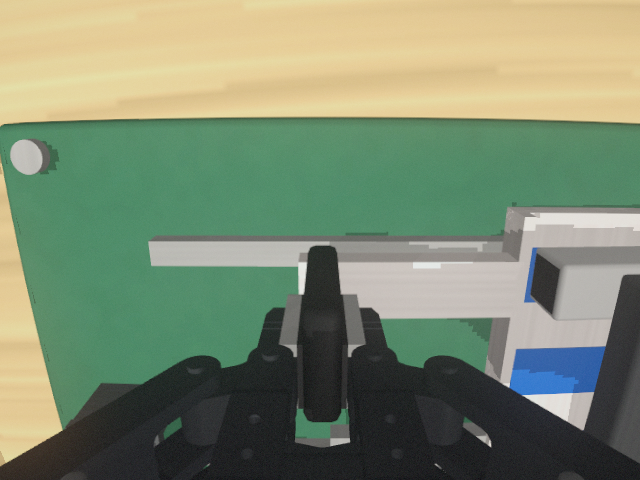

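```bash
python3 - <<'E'
from h import *
manip.hold(0.2)
manip.set_gripper(0.3); p=manip.sense()["position"]
manip.line_to([p[0],p[1],0.30],rate=0.2)
manip.set_gripper(0,60)
hd=T-0.13*PY; print(hd)
manip.move_pose([*hd,0.28],orient(PSI-np.pi/2)); st()
c=snap("top","o_top",(260,150,520,300),3)
hs=cv2.cvtColor(c["image"],cv2.COLOR_BGR2HSV)
E
```

```text
[ 0.57481542 -0.0872421 ]
t 46.7 p [ 0.5747 -0.0878  0.2803] F [ 0.1 -0.4  0.3] w -0.000 q [-0.28  0.42  1.27  0.    1.45  1.35]
```

View pics/o_top.png

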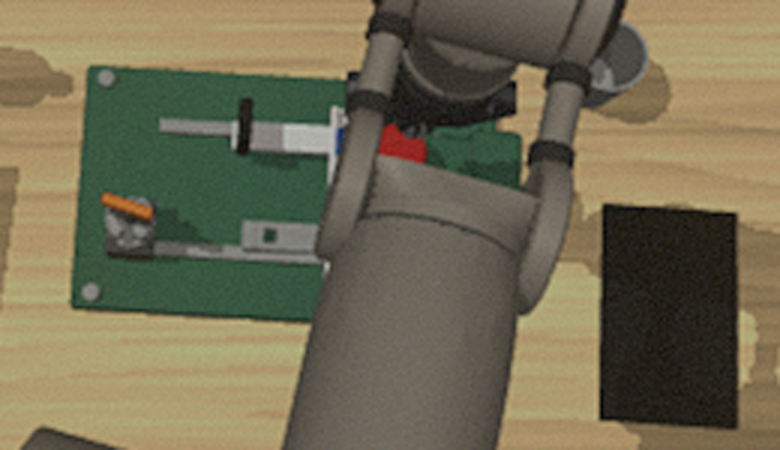

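Tray is in, mat is empty, orange bar still in the notch. Pressing the head in small force-watched steps.

```bash
python3 - <<'E'
from h import *
hd=T-0.13*PY
manip.line_to([*hd,0.217],rate=0.1); st()
z=0.213
while z>0.180:
    manip.line_to([*hd,z],rate=0.03); s=manip.sense(); f=s["force"][2]
    print(round(z,4),s["position"].round(4),s["force"].round(1))
    if f>26: break
    z-=0.004 if z>0.193 else 0.0015
manip.hold(0.3); st()
snap("scene","p_scene",(150,190,430,380),2.8)
E
```

```text
t 47.5 p [ 0.5753 -0.0871  0.2176] F [-0.2 -0.2 -0.1] w 0.002 q [-0.28  0.46  1.38  0.    1.3   1.35]
0.213 [ 0.5749 -0.0873  0.2132] [0.2 0.7 0.6]
0.209 [ 0.575  -0.0873  0.2098] [-1.6  1.   5.2]
0.205 [ 0.575  -0.0873  0.2061] [-2.2  1.1  7.3]
0.201 [ 0.575  -0.0873  0.2023] [-2.7  0.3  8.7]
0.197 [ 0.575  -0.0873  0.1985] [-3.2  1.2  9.9]
0.193 [ 0.575  -0.0873  0.1948] [-3.3  1.3 11.4]
0.1915 [ 0.575  -0.0873  0.1934] [-4.1  0.3 12.3]
0.19 [ 0.575  -0.0873  0.192 ] [-3.5  1.9 12. ]
0.1885 [ 0.575  -0.0873  0.1906] [-3.8  0.3 11.9]
0.187 [ 0.575  -0.0873  0.1892] [-4.7  0.6 13.4]
0.1855 [ 0.575  -0.0873  0.1881] [-5.1  1.3 14.7]
0.184 [ 0.5751 -0.0873  0.188 ] [-7.5  2.1 23.5]
0.1825 [ 0.5751 -0.0873  0.1879] [-12.3   2.   31.4]
t 51.2 p [ 0.5751 -0.0874  0.1879] F [-11.1   2.5  31.7] w -0.001 q [-0.28  0.48  1.43 -0.    1.22  1.35]
```

View pics/p_scene.png

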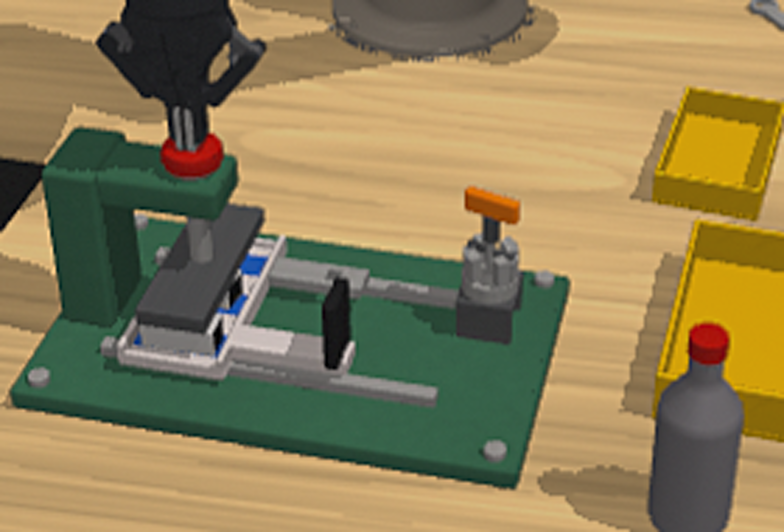

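The head is at its stop: position stays at 25 mm while force rises. Raising, then pulling the tray home.

```bash
python3 - <<'E'
from h import *
hd=T-0.13*PY
manip.line_to([*hd,0.30],rate=0.1)
manip.set_gripper(0.35,60)
h=np.array([0.6312,0.0348])
manip.move_pose([*h,0.28],orient(PSI-np.pi/2))
manip.line_to([*h,0.071],rate=0.15); st()
manip.set_gripper(0,60); s=st(); p0=s["position"].copy()
for d in (0.03,0.08,0.12,0.127,0.1305):
    q=p0[:2]+d*PY; manip.line_to([*q,p0[2]],rate=0.06); s=st(); print("d",round(float((s["position"][:2]-p0[:2])@PY),4))
snap("scene","q_scene",(150,190,430,380),2.8)
E
```

```text
t 55.1 p [0.6318 0.0347 0.072 ] F [-0.8 -0.2  0.4] w 0.347 q [-0.07  0.69  1.4  -0.    1.05  1.57]
t 55.4 p [0.6317 0.0348 0.0719] F [-1.4 -0.4  5.3] w 0.132 q [-0.07  0.69  1.4  -0.    1.05  1.57]
t 56.1 p [0.6336 0.0655 0.072 ] F [-0.8  1.8  4.1] w 0.135 q [-0.02  0.69  1.39  0.    1.06  1.62]
d 0.0308
t 57.1 p [0.6367 0.115  0.072 ] F [-1.1  1.8  2.5] w 0.130 q [0.06 0.71 1.35 0.   1.08 1.69]
d 0.0804
t 57.9 p [0.6392 0.1551 0.0719] F [-0.6  1.8  4. ] w 0.131 q [0.12 0.73 1.32 0.   1.09 1.75]
d 0.1206
t 58.2 p [0.6396 0.162  0.0719] F [-1.6  2.   3.4] w 0.127 q [0.13 0.73 1.31 0.   1.1  1.77]
d 0.1274
t 58.4 p [0.6398 0.1643 0.0719] F [-2.4 -3.7  4.4] w 0.130 q [ 0.14  0.73  1.31 -0.    1.1   1.77]
d 0.1298
```

View pics/q_scene.png

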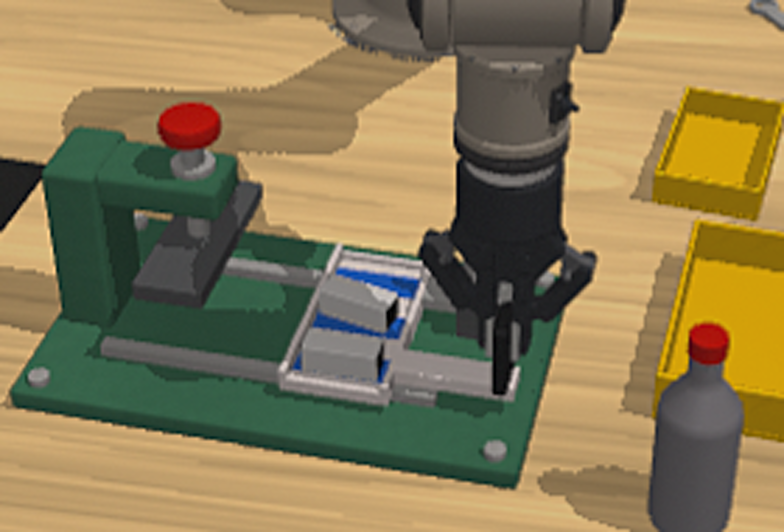

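```bash
python3 - <<'E'
from h import *
manip.set_gripper(0.5,60); p=manip.sense()["position"]
manip.line_to([p[0],p[1],0.25],rate=0.2)
A=np.array([0.5436,0.1406])
manip.move_pose([*A,0.22],orient(PSI-np.pi/2+1.30)); 
snap("wrist","r_wrist")
manip.line_to([*A,0.1225],rate=0.1); st()
manip.set_gripper(0,60); s=st(); z0=s["position"][2]
manip.line_to([*A,z0+0.0085],rate=0.03); st()
E
```

```text
t 62.3 p [0.5441 0.1407 0.1232] F [ 0.8  0.5 -0. ] w 0.500 q [0.12 0.51 1.57 0.   1.06 0.45]
t 62.7 p [0.5434 0.1408 0.123 ] F [-3.   1.1  6. ] w 0.101 q [0.12 0.51 1.57 0.   1.06 0.45]
t 63.1 p [0.543  0.1408 0.1306] F [ -0.9   3.9 -10.4] w 0.100 q [0.12 0.5  1.56 0.   1.08 0.45]
```

View pics/r_wrist.png

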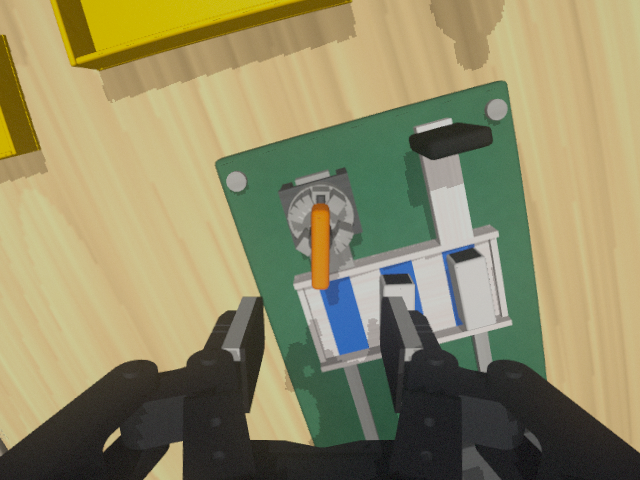

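```bash
python3 - <<'E'
from h import *
A=np.array([0.5434,0.1406]); z=0.1306
for a in (0.9,0.5,0.25,0.04):
    manip.line_to([*A,z+0.0005],rate=0.05,rot=orient(PSI-np.pi/2+a)); s=st()
for zz in (0.122,0.114,0.108,0.106):
    manip.line_to([*A,zz],rate=0.04); s=st()
E
```

```text
t 63.7 p [0.5432 0.1406 0.1307] F [ -0.8   3.4 -11.1] w 0.102 q [0.12 0.5  1.56 0.   1.07 0.85]
t 64.2 p [0.5433 0.1404 0.131 ] F [ -0.3   2.7 -11.1] w 0.099 q [ 0.12  0.5   1.56 -0.    1.07  1.25]
t 64.6 p [0.5434 0.1403 0.131 ] F [ -0.5   1.6 -11.3] w 0.100 q [ 0.12  0.5   1.56 -0.    1.07  1.5 ]
t 65.0 p [0.5434 0.1403 0.1311] F [ -1.2   0.5 -10.7] w 0.101 q [ 0.12  0.5   1.56 -0.    1.07  1.71]
t 65.4 p [0.5434 0.1404 0.1219] F [-1.3 -1.9 -8.5] w 0.103 q [ 0.12  0.51  1.57 -0.    1.05  1.71]
t 65.7 p [0.5434 0.1404 0.114 ] F [-1.5 -3.2 -6. ] w 0.104 q [ 0.12  0.52  1.58 -0.    1.04  1.71]
t 66.0 p [0.5435 0.1405 0.1081] F [-2.5 -4.1 -5.4] w 0.102 q [ 0.12  0.53  1.59 -0.    1.02  1.71]
t 66.3 p [0.5438 0.1405 0.1079] F [-7.1 -4.5  9.1] w 0.100 q [ 0.12  0.53  1.59 -0.    1.02  1.71]
```

```bash
python3 - <<'E'
from h import *
manip.set_gripper(0.5,60); p=manip.sense()["position"]
manip.line_to([p[0],p[1],0.28],rate=0.15); manip.hold(0.2)
c=snap("wrist","s_wrist")
hsv=cv2.cvtColor(c["image"],cv2.COLOR_BGR2HSV);H,S,V=[hsv[...,i].astype(int) for i in range(3)]
m=(H>6)&(H<18)&(S>200)&(V>120)
for b in blobs(m,200)[:1]:
    for z in (.130,.146):
        q=rect(c,b,z); print(cv2.boundingRect(b),z,q[0].round(4),np.round(q[1:],4))
for b in blobs((H>100)&(H<125)&(S>120),100)[:4]:
    q=rect(c,b,.036); print("blue",cv2.boundingRect(b),q[0].round(4),np.round(q[1:],4))
E
```

```text
(316, 182, 14, 65) 0.13 [0.5451 0.1405] [ 0.0463  0.0091 -1.0612]
(316, 182, 14, 65) 0.146 [0.5492 0.1404] [ 0.0438  0.0086 -1.0612]
blue (387, 188, 80, 31) [0.5304 0.0446] [7.25000e-02 2.63000e-02 8.64486e+01]
blue (391, 130, 84, 30) [0.5834 0.0414] [7.38000e-02 2.55000e-02 8.91453e+01]
blue (396, 68, 83, 36) [0.6337 0.0381] [7.2600e-02 2.5700e-02 8.6024e+01]
```

View pics/s_wrist.png

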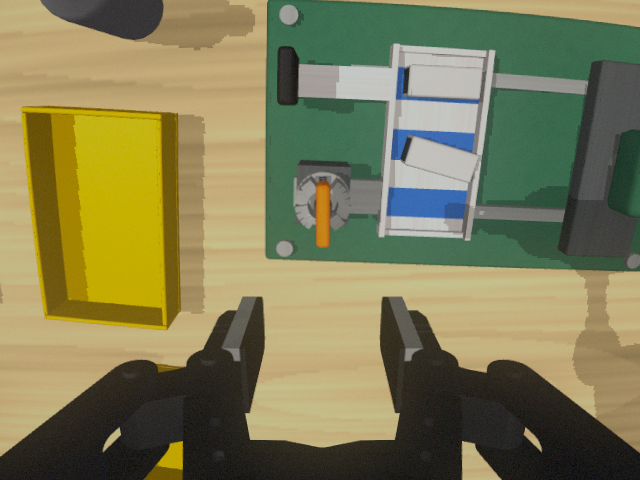

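The plunger is down and the tray is home; both match the initial readings. One offcut was knocked skew at (440,158). Measuring the offcuts and bin.

```bash
python3 - <<'E'
from h import *
c=manip.camera("wrist")
P=cast(c,[(24,108),(163,116),(165,327),(45,319)],0.045)[:,:2]; print(P.round(4),"c",P.mean(0).round(4),[round(float(np.linalg.norm(P[i]-P[(i+1)%4])),3) for i in range(4)])
p=T-0.085*PY
manip.move_pose([*p,0.28],orient(PSI)); 
c=snap("wrist","t_wrist"); cv2.imwrite("pics/t_crop.png",cv2.resize(c["image"][20:200,180:460],None,fx=2.8,fy=2.8))
t=snap("top","t_top",(190,150,450,300),3)
cv2.imwrite("pics/t_bins.png",cv2.resize(t["image"][200:370,120:270],None,fx=3.4,fy=3.4))
E
```

```text
[[0.6283 0.4034]
 [0.6147 0.2763]
 [0.4116 0.3011]
 [0.4209 0.4277]] c [0.5189 0.3521] [0.128, 0.205, 0.127, 0.209]
```

View pics/t_crop.png

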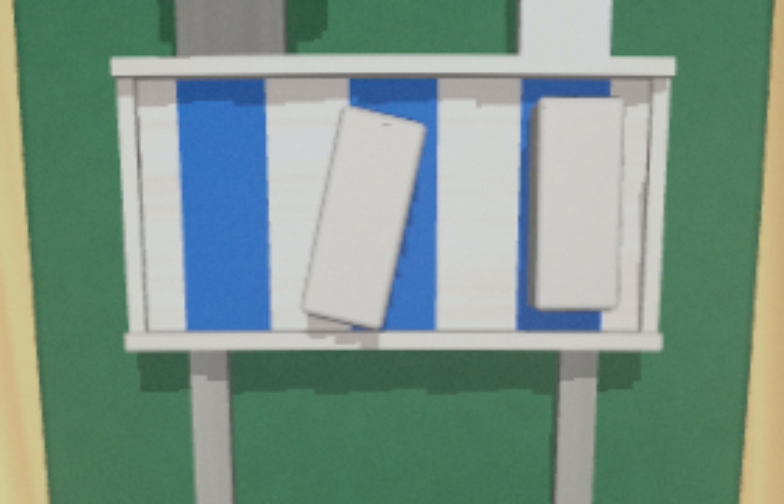

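View pics/t_bins.png

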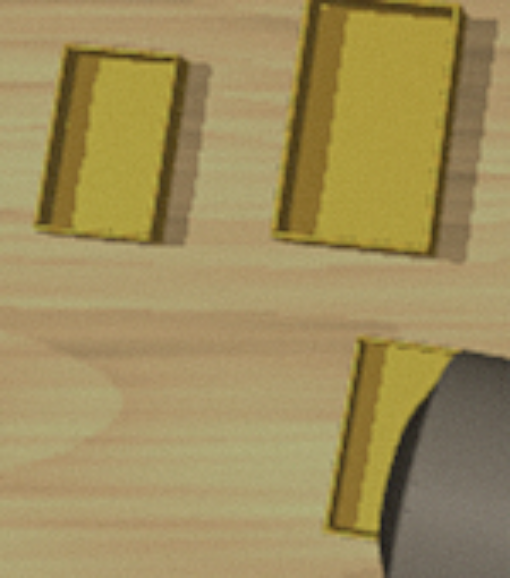

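```bash
python3 - <<'E'
from h import *
c=manip.camera("wrist")
for n,q in (("A",[(344,106),(427,125),(380,328),(302,311)]),("C",[(540,97),(623,97),(617,310),(534,308)])):
    uv=np.array(q)/2.8+[180,20]
    P=cast(c,uv,0.061)[:,:2]; r=rect(c,uv,0.061)
    d=P.mean(0)-T; print(n,r[0].round(4),np.round(r[1:],4),"mean",P.mean(0).round(4),"tray",(d@PX).round(4),(d@PY).round(4))
E
```

```text
A [0.5739 0.0389] [5.89000e-02 2.41000e-02 7.36248e+01] mean [0.5737 0.0389] tray -0.009 -0.0041
C [0.636  0.0391] [5.97000e-02 2.46000e-02 8.70397e+01] mean [0.6362 0.0393] tray 0.0533 0.0001
```

```bash
cat >> h.py <<'E'
BN=np.array([0.519,0.352]); BY=np.deg2rad(-6.7)
def to_bin(sx):
    xy=BN+sx*np.array([np.cos(BY),np.sin(BY)])
    manip.move_pose([*xy,0.28],orient(BY)); s=st()
    if s["width"]<0.2: print("LOST"); return False
    manip.line_to([*xy,0.05],rate=0.15); s=st()
    manip.line_to([*xy,0.014],rate=0.05); s=st()
    manip.set_gripper(0.45)
    manip.line_to([*xy,0.28],rate=0.2)
def pick_tray(xy,deg,op,z=0.041):
    yaw=np.deg2rad(deg)-np.pi/2
    manip.set_gripper(op,70)
    manip.move_pose([*xy,0.16],orient(yaw)); manip.line_to([*xy,z],rate=0.1); st()
    manip.set_gripper(0,70); st()
    manip.line_to([*xy,0.28],rate=0.15); s=st(); return s["width"]
E
python3 - <<'E'
from h import *
if pick_tray((0.636,0.0391),87,0.45)>0.2: to_bin(0.048)
snap("wrist","u_wrist")
E
```

```text
t 72.3 p [0.6365 0.0391 0.0418] F [ 0.3  0.6 -0.2] w 0.448 q [-0.06  0.73  1.41  0.    1.   -0.01]
t 72.6 p [0.6366 0.0391 0.042 ] F [-0.3  0.7  4.6] w 0.275 q [-0.06  0.73  1.41  0.    1.   -0.01]
t 74.3 p [0.6357 0.0391 0.279 ] F [ 1.1 -0.3 -0.9] w 0.275 q [-0.06  0.53  1.09  0.    1.52 -0.01]
t 75.5 p [0.5673 0.3452 0.2799] F [-0.2 -0.1 -1. ] w 0.274 q [ 0.43  0.59  0.99 -0.    1.56  0.55]
t 77.2 p [0.5672 0.3467 0.051 ] F [-0.2 -0.1 -0.2] w 0.270 q [0.43 0.76 1.31 0.   1.06 0.55]
t 78.1 p [0.5669 0.3465 0.0142] F [-0.6 -0.4 -1.1] w 0.276 q [ 0.43  0.81  1.34 -0.    1.    0.55]
```

View pics/u_wrist.png

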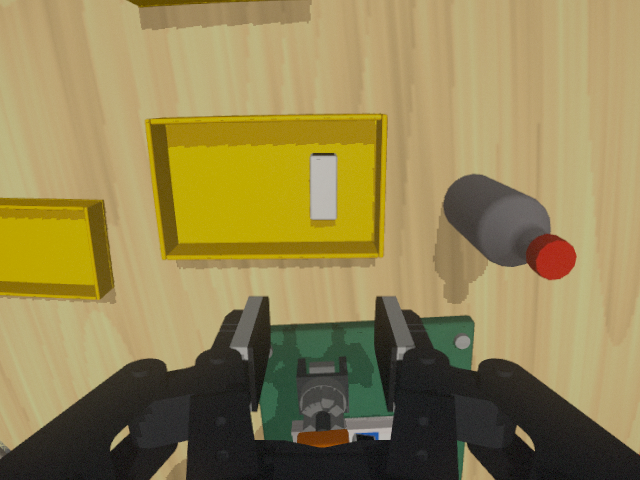

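```bash
python3 - <<'E'
from h import *
p=T-0.085*PY
manip.move_pose([*p,0.28],orient(PSI)); c=snap("wrist","v_wrist",(180,20,460,200),2.8)
E
```

```text
(no output)
```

View pics/v_wrist.png

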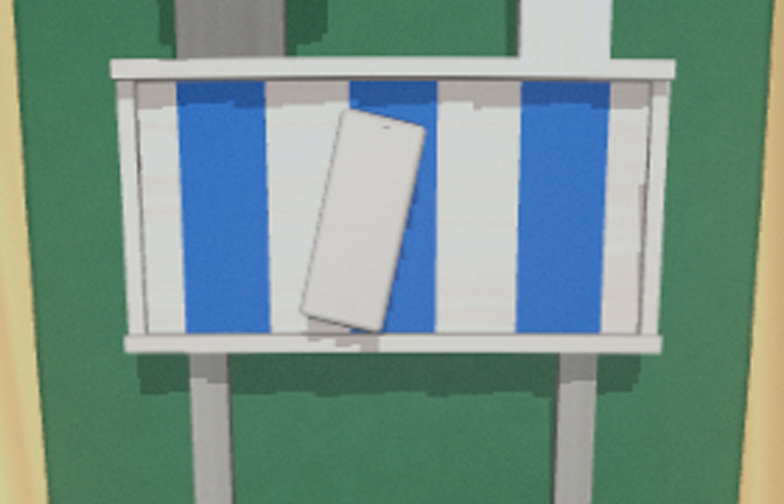

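The second offcut has not moved. Picking it.

```bash
python3 - <<'E'
from h import *
if pick_tray((0.5738,0.0389),73.6,0.55)>0.2: to_bin(-0.048)
p=manip.sense()["position"]
c=snap("wrist","w_wrist"); c=snap("scene","w_scene"); 
E
```

```text
t 83.6 p [0.5743 0.0389 0.0417] F [-1.   0.2 -0.4] w 0.550 q [-0.07  0.64  1.6  -0.    0.89  0.22]
t 83.9 p [0.5743 0.0389 0.0418] F [ 0.1 -0.1  4.3] w 0.277 q [-0.07  0.64  1.6  -0.    0.89  0.22]
t 85.7 p [0.5735 0.0389 0.2791] F [0.3 0.9 0.1] w 0.273 q [-0.07  0.41  1.3   0.    1.44  0.22]
t 87.0 p [0.472  0.3566 0.2799] F [-0.3 -0.5 -0.8] w 0.276 q [ 0.52  0.44  1.24 -0.    1.46  0.64]
t 88.6 p [0.4718 0.3579 0.0508] F [ 0.3  0.8 -0.1] w 0.277 q [ 0.52  0.65  1.55 -0.    0.94  0.64]
t 89.5 p [0.4715 0.3577 0.0142] F [ 0.3 -0.2  0.1] w 0.278 q [ 0.52  0.7   1.57 -0.    0.87  0.64]
```

View pics/w_wrist.png

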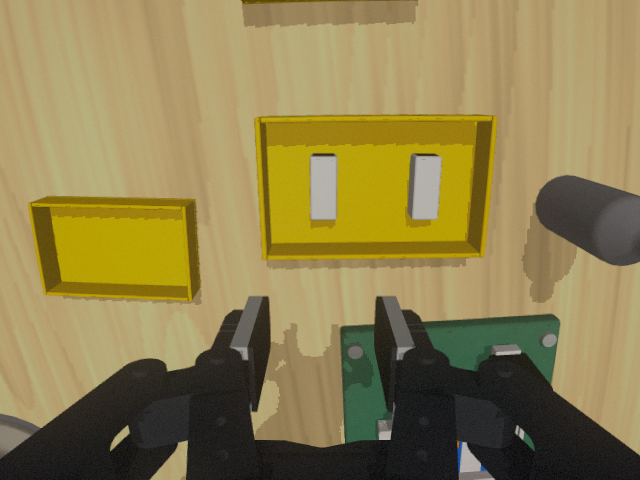

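View pics/w_scene.png

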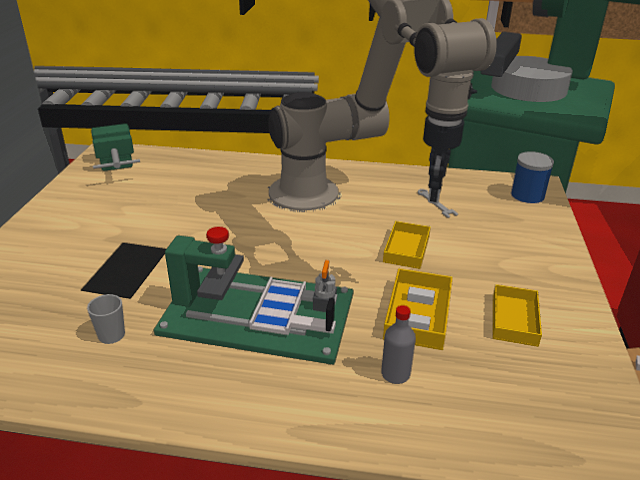

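Both offcuts lie in the large bin, at (323,187) and (425,187) in the wrist view. The tray is home, the plunger and head look as they did at the start, and the bottle and cup are unmoved. Handing in.

```bash
python3 - <<'E'
from h import *
manip.hold(0.3); st(); print(manip.finish_job())
E
```

```text
t 91.7 p [0.4713 0.3576 0.2798] F [-1.1 -0.1 -0.3] w 0.453 q [ 0.52  0.44  1.24 -0.    1.46  0.64]
the job is handed in; nothing more can be done
None
```

The job is done and handed in at about 92 s of the 210 s allowed. No verdict was reported.

I did the steps in the order given:
- **Plunger:** I pulled it up and twisted it into the rest notch. The camera put it at about 1.3 rad, up at notch height.
- **Offcuts and tray:** Two offcuts were present; I took the longer bars in the corner of the table as decoys. I laid both flat in the tray and pushed it to its end stop, 0.129 m of travel.
- **Marking head:** I pressed it to its stop, 25 mm down, at about 31 N.
- **Return:** I pulled the tray home until it met its stop and dropped the plunger back into its hole. I then put both offcuts in the largest yellow bin, which measured about 208 x 128 mm.

The last pictures show:
- The tray stripes are within about 1 mm of where they started, and the plunger bar is back at its lowered height.
- The head is up, and both offcuts lie flat in the bin.
- The bottle and cup look unmoved in the picture; I did not measure them.
- The gripper is clear of everything.

One thing went differently: by the time the tray was back home, one offcut had been knocked skew in it. It stayed in the tray, so I measured it again before picking it up. I saw no sign of the grip slackening, and no check failed.

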